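Divert the grinding balls to the other tray

TASK

The seesaw gate of the ball feeder is tipped towards one tray: press its raised end down with the fingertips until it rocks over to the other side, and only then push the shutter's black tab fully to the left (the station's left) so that all four steel balls roll down into the tray on that other side. Do not touch the balls, lift nothing, and leave the trays and everything else on the bench where they stand.

Things in the scene. Friction and masses are not known exactly. Their poses are not given: they have to be found in the camera images.
- station: Fixed blue feeder stand. Origin on the bench top under the gate's middle; x runs from the gate back up the feed channel (roughly away from the robot), y to the left along the gate, z up. The 32 mm wide channel slopes down from x = 155 mm to a lip at x = 12 mm, floor 176 to 150 mm high, walls 22 mm more. A splash plate at x = -23 to -12 mm, y = -30 to 30 mm, is 185 mm high.
- gate (a joint): Seesaw gate: steel trough 200 mm long (station y), 30 mm wide, on a pivot pin along the station's x, 85 mm high; trough floor 35 mm above the pin. In rad: +0.22 = left (+y) end down, -0.22 = right end down. Starts tipped to either side (may still settle onto its stop in the first half second). Top-heavy, no friction: pressed past level (about 1 N) it falls over by itself to the other stop and stays.
- pad_left (a point): Centre of the top face of the flat press pad (38 x 34 mm, 3 mm thick) on the robot side of the gate's left end; fixed to the gate, 83 mm left of the pivot and 36 mm to the robot side (station x = -36 mm), 135 mm high when level, about 18 mm higher or lower at the stops.
- pad_right (a point): The same pad at the gate's right end, 83 mm right of the pivot.
- shutter (a joint): Shutter plate that crosses the feed channel at station x = 50 mm and holds the balls back. Value in m: about 0 = shut (start), 0.045 = fully open. Slides straight to the station's +y (left) only; needs about 1.5 N and stays where left.
- shutter_tab (a point): Centre of the shutter's upright black tab, 14 mm (x) x 10 mm (y) x 34 mm tall, standing above the channel: from 185 to 219 mm above the bench. When shut it is over the middle of the channel; pushing its right (-y) side 45 mm to the left opens the shutter. The channel walls beside it reach 181 mm.
- tray_left: Loose open white plastic tray, 120 (x) x 150 (y) x 50 mm, wall 3 mm, 0.8 kg, on the bench under the left (+y) end of the gate. Origin at the centre of its underside.
- tray_right: Loose open white plastic tray, 120 (x) x 150 (y) x 50 mm, wall 3 mm, 0.8 kg, on the bench under the right (-y) end of the gate. Origin at the centre of its underside.
- ball0: Steel grinding ball, 20 mm across, 33 g; origin at its centre. Waits in the feed channel, number 1 of 4 behind the shutter.
- ball1: Steel grinding ball, 20 mm across, 33 g; origin at its centre. Waits in the feed channel, number 2 of 4 behind the shutter.
- ball2: Steel grinding ball, 20 mm across, 33 g; origin at its centre. Waits in the feed channel, number 3 of 4 behind the shutter.
- ball3: Steel grinding ball, 20 mm across, 33 g; origin at its centre. Waits in the feed channel, number 4 of 4 behind the shutter.
- jar: Bystander, loose: small lidded sample jar, 48 mm across, 65 mm tall, beside the feed channel on the left. Origin at the centre of its underside.
- beaker: Bystander, loose: small glass beaker, 52 mm across, 60 mm tall, beside the feed channel on the right. Origin at the centre of its underside.
- reagent: Bystander, loose: amber reagent bottle, 66 mm across, 120 mm tall, to the left. Origin at the centre of its underside.
- spatula: Bystander, loose: spatula lying on the bench, 190 mm long, to the left.
- weight: Bystander, loose: brass cylinder weight, 36 mm across, 35 mm tall, to the right. Origin at the centre of its underside.
- mortar: Bystander, loose: white ceramic bowl, 90 mm across, 50 mm tall, to the right. Origin at the centre of its underside.
There are look-alikes about, which are no part of the job. What is shaped like the tray_left but red is not meant.

How it is judged:
On the way, in this order (a step that is already met when the one before it is completed fails the run):
1. the gate is rocked over to its other stop while the shutter is still shut and all balls wait behind it (distance of pad_left from where it was at the start of the episode above 0.0213 m and (value of joint gate above 0.18 rad or value of joint gate below -0.18 rad) and value of joint shutter below 0.006 m and x of each of ball0, ball1, ball2, ball3 in the frame of station above 0.054 m), for 0.2 s.
2. the shutter is pushed open (value of joint shutter above 0.035 m), for 0.1 s.
At the end, for the whole second after the job is handed in: The gate rests against the stop opposite to the one it started on (beyond 0.18 rad), the shutter is open by more than 35 mm, and all four balls lie inside the tray under the gate's newly lowered end (distance of pad_left from where it was at the start of the episode above 0.0213 m and value of joint shutter above 0.035 m and ((value of joint gate above 0.18 rad and (x of ball0 in the frame of tray_left between -0.06 and 0.06 m and y of ball0 in the frame of tray_left between -0.075 and 0.075 m and z of ball0 in the frame of tray_left between 0 and 0.05 m) and (x of ball1 in the frame of tray_left between -0.06 and 0.06 m and y of ball1 in the frame of tray_left between -0.075 and 0.075 m and z of ball1 in the frame of tray_left between 0 and 0.05 m) and (x of ball2 in the frame of tray_left between -0.06 and 0.06 m and y of ball2 in the frame of tray_left between -0.075 and 0.075 m and z of ball2 in the frame of tray_left between 0 and 0.05 m) and (x of ball3 in the frame of tray_left between -0.06 and 0.06 m and y of ball3 in the frame of tray_left between -0.075 and 0.075 m and z of ball3 in the frame of tray_left between 0 and 0.05 m)) or (value of joint gate below -0.18 rad and (x of ball0 in the frame of tray_right between -0.06 and 0.06 m and y of ball0 in the frame of tray_right between -0.075 and 0.075 m and z of ball0 in the frame of tray_right between 0 and 0.05 m) and (x of ball1 in the frame of tray_right between -0.06 and 0.06 m and y of ball1 in the frame of tray_right between -0.075 and 0.075 m and z of ball1 in the frame of tray_right between 0 and 0.05 m) and (x of ball2 in the frame of tray_right between -0.06 and 0.06 m and y of ball2 in the frame of tray_right between -0.075 and 0.075 m and z of ball2 in the frame of tray_right between 0 and 0.05 m) and (x of ball3 in the frame of tray_right between -0.06 and 0.06 m and y of ball3 in the frame of tray_right between -0.075 and 0.075 m and z of ball3 in the frame of tray_right between 0 and 0.05 m)))); the robot touches nothing.
It fails at once if a ball is touched by the fingers or the arm (contact force between any of the fingers, the arm and ball0 above 0.3 N or contact force between any of the fingers, the arm and ball1 above 0.3 N or contact force between any of the fingers, the arm and ball2 above 0.3 N or contact force between any of the fingers, the arm and ball3 above 0.3 N).
It fails at once if a ball is lifted out of the channel (height (world z) of any of ball0, ball1, ball2, ball3 above 0.215 m).
It fails at once if a tray is shifted by more than 20 mm or lifted (distance of any of tray_left, tray_right from where it was at the start of the episode above 0.02 m).
It fails at once if a bystander is moved by more than 20 mm (distance of any of jar, beaker, reagent, spatula, weight, mortar from where it was at the start of the episode above 0.02 m).
It also fails if it takes over 48 s, if anything falls off the work surface, if the arm or the gripper's body presses on something with over 40 N, if the wrist force passes 120 N, or if a joint passes its speed limit or range.

ROBOT

A 7-joint arm with a two-finger parallel gripper is mounted at the origin on the work surface. World frame = base frame: x ahead of the robot, y to its left, z up, the work surface at z = 0. Lengths are in m, angles in rad, forces in N, time in s.
With the tool pointing down it reaches from about 0.425 to 0.925 m from the base axis. Payload 6.8 kg.
Tool frame: the origin (TCP) lies midway between the tips of the shut fingers; the grasp point (between the pads) lies 19 mm behind it; z points along the fingers, y is the line along which they close (so a half turn about z gives the same grasp; the last joint's range is limited). The gripper opens to 85 mm and grips with 20 to 120 N. Pads are 22 mm wide; open, the fingers measure 114 mm over their backs; the gripper's body (76 mm by 85 mm) begins 54 mm behind the grasp point. The pads swing forward as they close: fully open they stand 13 mm farther back than shut.
Start: joints at [1.098, 0.477, 0.022, 1.555, -0.011, 1.109, -0.083], TCP at [0.241, -0.631, 0.231] pointing down, gripper open.
Joint ranges: [-2.96, 2.96], [-0.34, 2.1], [-1.41, 1.46], [0.24, 2.44], [-1.37, 4.51], [0.17, 1.92], [-2.96, 2.96]. Speed limits (rad/s): [2.39, 2.39, 3.14, 3.14, 3.14, 3.14, 3.14].

INTERFACE

Orientations are given as a rotation vector (axis times angle).
In Python, from bench import get_obs, grab_frame, camera_params, r gives the robot as it stands.
- The arm moves only by the shell command python3 -m jog 'ROWS' [FORCE]. ROWS is JSON, a list of rows, each an object of numbers: "rx", "ry", "rz": the turn, a rotation vector about the world's x, y, z scaled (see below); "x", "y", "z": the shift along the world's x, y, z scaled (see below); "jaw": the opening, from -1 (shut) to 1 (fully open). In form: [{"rx": .., "ry": .., "rz": .., "x": .., "y": .., "z": .., "jaw": ..}, ...]. A call has 1 to 8 rows; each row shifts and turns the commanded pose from where the row before left it; what a row does not reach is not made up. The controller multiplies each number of a shift by 60 mm and each number of a turn by 10 degrees. A row lasts 1/8 s, in which the tool goes at most 62.5 mm and 10.7 degrees, less where a joint would pass 70% of its speed; a pose out of reach is approached as far as the arm can. A call with a number of a shift or a turn outside -1 to 1 is refused whole. A call with a gripper value outside its range is refused whole. The fingers move at their own pace and stop on an object; FORCE is the grip in N (left out, the last holds). Time passes only in rows, so rows that do not move let the fingers close. It gives the time, the measured TCP pose, the force, the opening and the grip force at its end, in the units of the state.
- get_obs(): the state, without advancing time (a new reading comes with each control period).
- grab_frame(name): name is "scene" or "side" or "wrist"; returns the picture (480x640x3 uint8, red, green, blue); there is no depth.
- camera_params(name): a dict with "fx", "fy", "cx", "cy" (pixels), "k1" (the pictures are not rectified: a ray, as slopes to the right and down, at radius r is drawn at 1 + k1 r^2 times it, then the intrinsics apply), "R" (3x3) and "t" (3): a world point X has camera coordinates R X + t. Camera axes: x right, y down, z forward; pixel columns grow to the right and rows downward; lengths in m; the calibration is good to about 2 mm. A picture is of the moment at which its call begins: read the wrist's pose just before it. camera_params takes no time and is no camera call; for the wrist camera it gives the pose at the moment of the call.
- r.hand_in(): hands the job in; it is judged then, once.
The state is a dict: "clock": time; "joints": joint angles; "qvel": joint speeds; "tau": joint torques, N m; "tcp_pos": TCP position; "orientation": TCP orientation; "contact_force": force on the tool from outside, world axes, zero at the start; "moment": the same for the moment, N m; "grip_width": finger opening in m; "gripper_force": force on a finger pad.
Only numpy, scipy, OpenCV 4.12 (cv2) and the standard library are available. Lean on these libraries where they do the work, as an engineer would, in place of code of your own. Each camera call takes 0.05 s, during which the arm holds its last target. There are 200 camera calls.

## Working session

There is one attempt and no reset: what is moved stays moved. The work goes in short steps, Python scripts to look and compute and a shell command to move; the robot and the scene stay as the last step left them, time stands still between calls to the robot, and variables do not carry over. Pictures are saved under pics/ and viewed, at most 10 in all, crops included, and the job is handed in when it is done.

```bash
mkdir -p pics; ls; python3 - <<'E'
from bench import *
import cv2,numpy as np
for n in ("scene","side"):
    cv2.imwrite(f"pics/{n}0.png",grab_frame(n)[:,:,::-1]); p=camera_params(n); print(n,{k:np.round(v,4).tolist() for k,v in p.items()})
o=get_obs(); print(o["clock"],o["tcp_pos"],o["orientation"],o["grip_width"])
E
```

```text
pics
scene {'fx': 534.8236, 'fy': 534.8236, 'cx': 320.8716, 'cy': 245.2259, 'k1': -0.1112, 'R': [[0.8754, 0.4827, -0.0237], [0.2698, -0.5289, -0.8047], [-0.401, 0.6981, -0.5932]], 't': [-0.395, -0.0084, 1.5321]}
side {'fx': 474.5382, 'fy': 474.5382, 'cx': 314.2354, 'cy': 235.0277, 'k1': -0.102, 'R': [[-0.9971, -0.0753, -0.01], [-0.0377, 0.6049, -0.7954], [0.0659, -0.7927, -0.606]], 't': [0.4976, 0.1386, 1.3468]}
0.1 [ 0.24064376 -0.63007996  0.23041832] [-3.08789469e+00 -5.69675553e-01  6.05028364e-04] 0.08541956710811646
```

View pics/scene0.png

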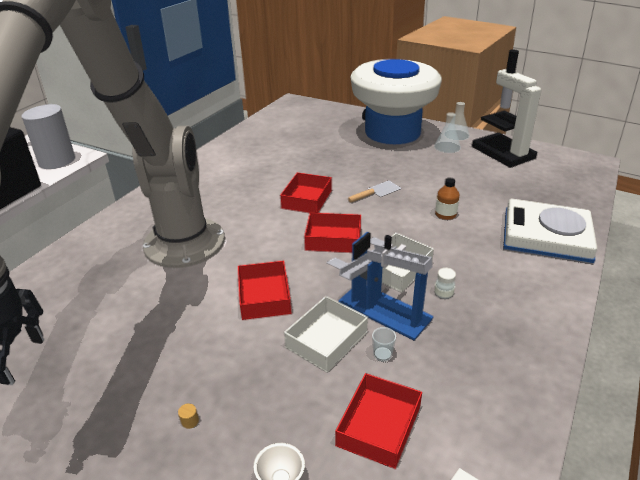

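View pics/side0.png

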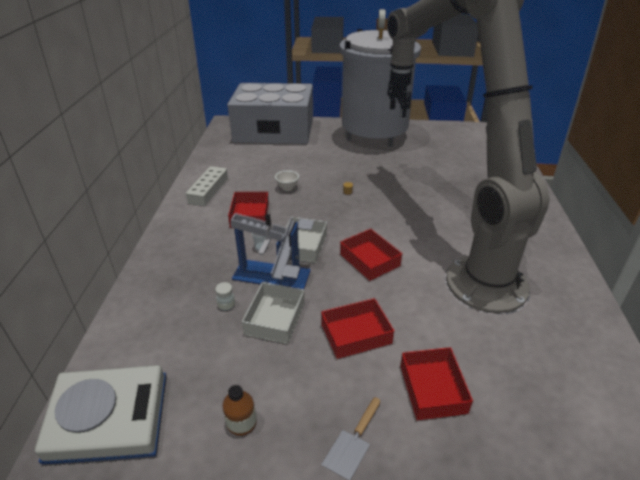

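The scene view shows the station at about (390,290), with white trays at (327,332) and (405,262). The red boxes are the look-alikes. In the side view the station is at about (270,250), with trays at (273,312) and (310,240). Next I'll enlarge both.

```bash
python3 - <<'E'
import cv2,numpy as np
a=cv2.imread("pics/scene0.png")[215:375,280:480]; b=cv2.imread("pics/side0.png")[190:350,200:350]
f=lambda i,s:cv2.resize(i,None,fx=s,fy=s,interpolation=cv2.INTER_CUBIC)
cv2.imwrite("pics/crop_scene.png",f(a,3.75)); cv2.imwrite("pics/crop_side.png",f(b,3.75))
E
```

```text
(no output)
```

View pics/crop_scene.png

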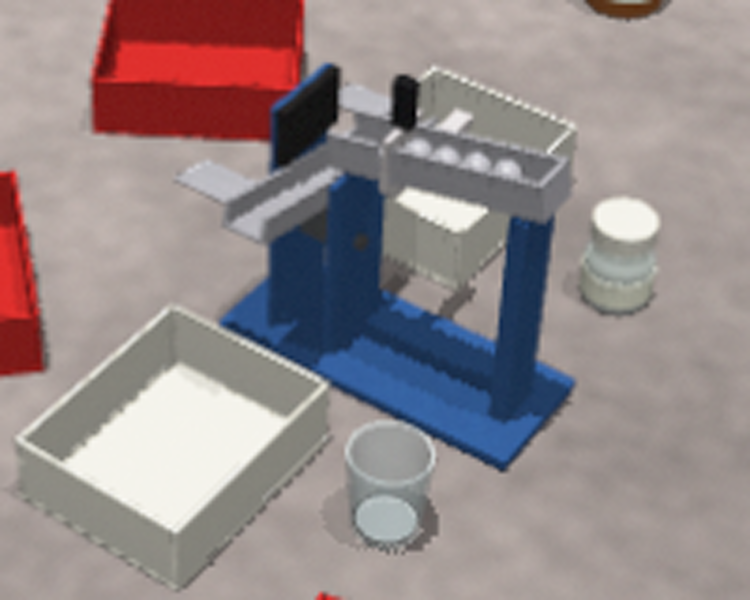

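View pics/crop_side.png

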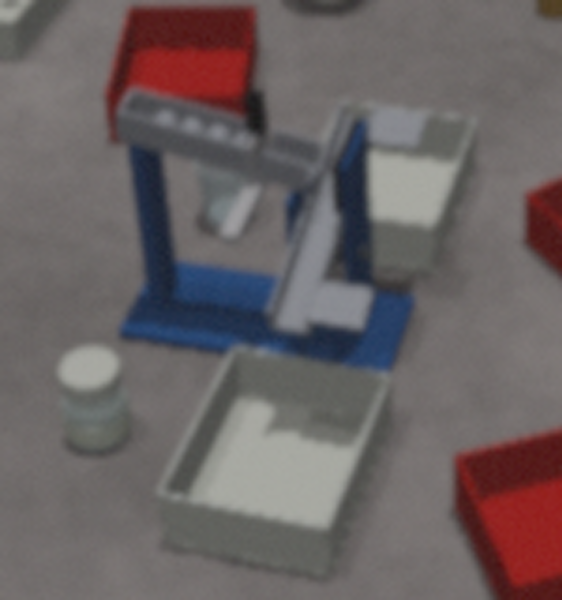

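Right pad: scene crop (215,182), side crop (395,127). Left pad: scene crop about (365,98), side crop (342,305). Tab: scene crop (405,102), side crop (256,113). I'll triangulate these three.

```bash
cat > h.py <<'E'
from bench import *
import cv2,numpy as np
def ray(n,px,p=None):
    p=p or camera_params(n); R=np.array(p["R"]);t=np.array(p["t"])
    K=np.array([[p["fx"],0,p["cx"]],[0,p["fy"],p["cy"]],[0,0,1.]])
    u=cv2.undistortPoints(np.array([[px]],float),K,np.array([p["k1"],0,0,0.]))[0,0]
    d=R.T@np.r_[u,1]; return -R.T@t,d/np.linalg.norm(d)
def plane(n,px,z,p=None):
    c,d=ray(n,px,p); return c+d*(z-c[2])/d[2]
def tri(a,b):
    (c1,d1),(c2,d2)=ray("scene",a),ray("side",b)
    s=np.linalg.lstsq(np.c_[d1,-d2],c2-c1,rcond=None)[0]
    p,q=c1+s[0]*d1,c2+s[1]*d2; return (p+q)/2,np.linalg.norm(p-q)
E
python3 - <<'E'
from h import *
S=lambda u,v:(280+u/3.75,215+v/3.75); D=lambda u,v:(200+u/3.75,190+v/3.75)
np.set_printoptions(precision=4,suppress=True)
P={}
for k,a,b in (("padR",(215,182),(395,127)),("padL",(365,98),(342,305)),("tab",(405,102),(256,113))):
    P[k],e=tri(S(*a),D(*b)); print(k,P[k],e)
d=P["padL"]-P["padR"]; print("yaw of y axis",np.degrees(np.arctan2(-d[0],d[1])),np.linalg.norm(d))
# channel back top corners, z .198
for px in ((572,155),(545,195)): print("chan end",plane("scene",S(*px),.198))
for px in ((575,382),(505,468),(220,320)): print("base",plane("scene",S(*px),.008))
print("trayL/R tops side",[plane("side",D(*q),.05) for q in ((235,350),(388,372),(330,528),(165,492))])
for tn,z in (("padR",.153),("padR",.117)): print(plane("scene",S(215,182),z),plane("side",D(395,127),z))
print(plane("scene",S(405,102),.202),plane("side",D(256,113),.202))
E
```

```text
padR [ 0.5263 -0.052   0.1493] 0.0005344243130562448
padL [0.5508 0.1112 0.1142] 0.0031254237468184903
tab [0.6196 0.0079 0.2005] 0.0012973136386329525
yaw of y axis -8.523543596642895 0.16870628773097993
chan end [0.7233 0.0073 0.198 ]
chan end [ 0.7221 -0.0339  0.198 ]
base [0.7381 0.0292 0.008 ]
base [ 0.7255 -0.0601  0.008 ]
base [ 0.5129 -0.0213  0.008 ]
trayL/R tops side [array([0.6319, 0.0927, 0.05  ]), array([0.5193, 0.108 , 0.05  ]), array([0.5433, 0.2557, 0.05  ]), array([0.6565, 0.2324, 0.05  ])]
[ 0.5282 -0.0562  0.153 ] [ 0.526  -0.0467  0.153 ]
[ 0.5071 -0.016   0.117 ] [ 0.5313 -0.0961  0.117 ]
[0.621  0.0061 0.202 ] [0.6186 0.0097 0.202 ]
```

The right pad is the raised one (z 0.149 against 0.114), so I press it. That puts the station origin at about (0.572, 0.015) with yaw −9.5°, and the tab and channel end agree with this. Moving over now.

```bash
python3 -m jog '[{"x":0.45,"y":0.9,"rz":-0.5,"jaw":-1},{"x":0.45,"y":0.9,"rz":-0.5,"jaw":-1},{"x":0.45,"y":0.9,"rz":-0.5,"jaw":-1},{"x":0.45,"y":0.9,"rz":-0.5,"jaw":-1},{"x":0.45,"y":0.9,"rz":-0.5,"jaw":-1},{"x":0.45,"y":0.9,"rz":-0.5,"jaw":-1},{"x":0.45,"y":0.9,"jaw":-1},{"x":0.45,"y":0.9,"jaw":-1}]'
```

```text
validation failed for argument at $[0]...
```

```bash
python3 -m jog '[{"rx":0,"ry":0,"rz":-0.5,"x":0.45,"y":0.9,"z":0,"jaw":-1},{"rx":0,"ry":0,"rz":-0.5,"x":0.45,"y":0.9,"z":0,"jaw":-1},{"rx":0,"ry":0,"rz":-0.5,"x":0.45,"y":0.9,"z":0,"jaw":-1},{"rx":0,"ry":0,"rz":-0.5,"x":0.45,"y":0.9,"z":0,"jaw":-1},{"rx":0,"ry":0,"rz":-0.5,"x":0.45,"y":0.9,"z":0,"jaw":-1},{"rx":0,"ry":0,"rz":-0.5,"x":0.45,"y":0.9,"z":0,"jaw":-1},{"rx":0,"ry":0,"rz":0,"x":0.45,"y":0.9,"z":0,"jaw":-1},{"rx":0,"ry":0,"rz":0,"x":0.45,"y":0.9,"z":0,"jaw":-1}]'
```

```text
clock: 1.1
tcp_pos: [0.4572, -0.1968, 0.2312]
orientation: [3.132, -0.249, -0.0]
contact_force: [1.3, -0.6, 0.1]
grip_width: -0.0001
gripper_force: 0.0
```

```bash
python3 -m jog '[{"rx":0,"ry":0,"rz":0,"x":0.35,"y":0.78,"z":0,"jaw":-1},{"rx":0,"ry":0,"rz":0,"x":0.35,"y":0.78,"z":0,"jaw":-1},{"rx":0,"ry":0,"rz":0,"x":0.35,"y":0.78,"z":0,"jaw":-1},{"rx":0,"ry":0,"rz":0,"x":0,"y":0,"z":-0.5,"jaw":-1},{"rx":0,"ry":0,"rz":0,"x":0,"y":0,"z":0,"jaw":-1}]'
python3 - <<'E'
from h import *
o=get_obs();p=camera_params("wrist");im=grab_frame("wrist")[:,:,::-1]; cv2.imwrite("pics/w1.png",im)
import pickle;pickle.dump((o,p),open("w1.pkl","wb"))
E
```

```text
clock: 1.72
tcp_pos: [0.518, -0.0579, 0.1993]
orientation: [3.131, -0.248, -0.008]
contact_force: [0.2, -0.4, 0.5]
grip_width: 0.0002
gripper_force: 0.0
```

View pics/w1.png

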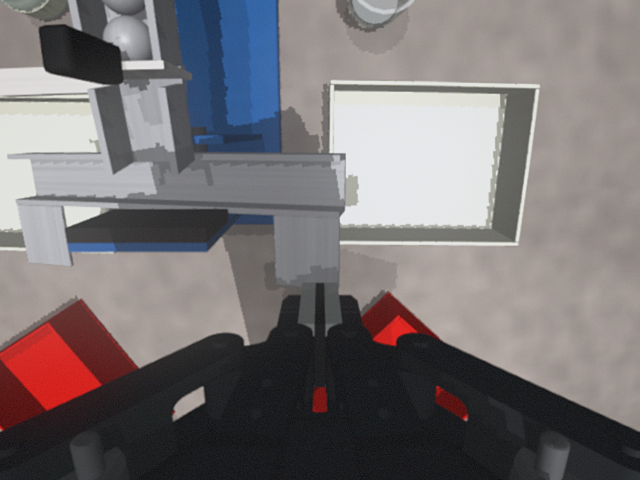

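The wrist view shows the right pad at u 275–340, v 212–283, in front of the fingertips at (320,290). The tab's top is at about (40–122, 25–83). I'll work out where the pad and tab are.

```bash
python3 - <<'E'
from h import *
import pickle;o,p=pickle.load(open("w1.pkl","rb")); np.set_printoptions(precision=4,suppress=True)
print(o["tcp_pos"])
for q in ((275,212),(340,212),(338,283),(277,282),(308,247)): print("pad",q,plane("wrist",q,.152,p))
for q in ((40,25),(42,68),(122,83),(118,38)): print("tab",q,plane("wrist",q,.219,p),plane("wrist",q,.185,p))
u=[];
def proj(X):
    R=np.array(p["R"]);x=R@np.array(X)+p["t"]; return p["cx"]+p["fx"]*x[0]/x[2],p["cy"]+p["fy"]*x[1]/x[2]
ex=np.array([.986,-.165,0]);ey=np.array([.165,.986,0]);O=np.array([.572,.015,0])
for n,a,b,z in (("pad",-.036,-.070,.152),("tabtop",.05,0,.219),("tabbot",.05,0,.185),("tcpguess",-.04,-.079,.152)): print(n,proj(O+a*ex+b*ey+[0,0,z]),O+a*ex+b*ey)
print("tcp",proj(o["tcp_pos"]))
E
```

```text
[ 0.518  -0.0579  0.1993]
pad (275, 212) [ 0.5472 -0.04    0.152 ]
pad (340, 212) [ 0.5421 -0.0716  0.152 ]
pad (338, 283) [ 0.5052 -0.0652  0.152 ]
pad (277, 282) [ 0.5107 -0.0341  0.152 ]
pad (308, 247) [ 0.5269 -0.0531  0.152 ]
tab (40, 25) [0.6254 0.0084 0.219 ] [0.6376 0.0294 0.185 ]
tab (42, 68) [0.6138 0.0114 0.219 ] [0.6227 0.0333 0.185 ]
tab (122, 83) [ 0.6052 -0.0117  0.219 ] [0.6118 0.0037 0.185 ]
tab (118, 38) [ 0.6175 -0.0139  0.219 ] [0.6275 0.001  0.185 ]
pad (np.float64(298.8567585326977), np.float64(252.05468932677954)) [ 0.525  -0.0481  0.    ]
tabtop (np.float64(38.35202627889731), np.float64(30.703785957737153)) [0.6213 0.0067 0.    ]
tabbot (np.float64(102.39006288709362), np.float64(53.65810918612982)) [0.6213 0.0067 0.    ]
tcpguess (np.float64(316.5636193197676), np.float64(259.6833238236541)) [ 0.5195 -0.0563  0.    ]
tcp (np.float64(320.3982567756734), np.float64(300.68235598124926))
```

```bash
python3 -m jog '[{"rx":0,"ry":0,"rz":0,"x":0.08,"y":-0.03,"z":-0.5,"jaw":-1},{"rx":0,"ry":0,"rz":0,"x":0,"y":0,"z":-0.25,"jaw":-1},{"rx":0,"ry":0,"rz":0,"x":0,"y":0,"z":-0.15,"jaw":-1},{"rx":0,"ry":0,"rz":0,"x":0,"y":-0.03,"z":-0.15,"jaw":-1},{"rx":0,"ry":0,"rz":0,"x":0,"y":-0.03,"z":-0.12,"jaw":-1},{"rx":0,"ry":0,"rz":0,"x":0,"y":-0.03,"z":-0.1,"jaw":-1},{"rx":0,"ry":0,"rz":0,"x":0,"y":0,"z":0,"jaw":-1},{"rx":0,"ry":0,"rz":0,"x":0,"y":0,"z":0,"jaw":-1}]'
python3 - <<'E'
from h import *
a=grab_frame("scene")[215:375,280:480,::-1]; b=grab_frame("side")[190:350,200:350,::-1]
f=lambda i:cv2.resize(i,None,fx=2.25,fy=2.25,interpolation=cv2.INTER_CUBIC)
cv2.imwrite("pics/c2.png",np.hstack([f(a),f(b)]))
E
```

```text
clock: 2.78
tcp_pos: [0.5248, -0.0653, 0.1253]
orientation: [-3.132, 0.249, -0.001]
contact_force: [1.0, -0.2, -0.1]
grip_width: 0.0002
gripper_force: 0.0
```

View pics/c2.png

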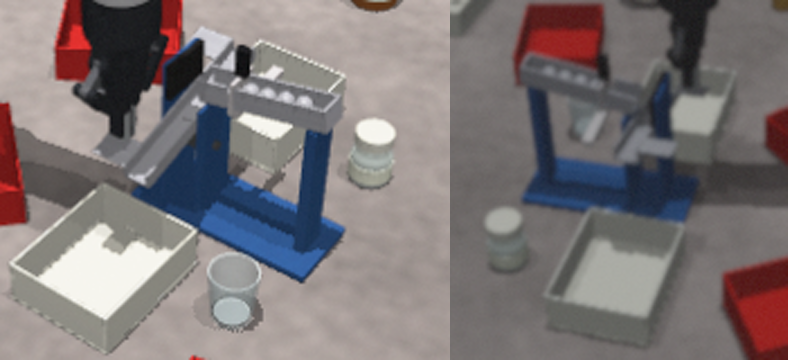

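The gate has rocked over: the right end is down and the fingers are free. Next I rise and move to the right of the tab.

```bash
python3 -m jog '[{"rx":0,"ry":0,"rz":0,"x":-0.05,"y":0,"z":1,"jaw":-1},{"rx":0,"ry":0,"rz":0,"x":0,"y":0,"z":1,"jaw":-1},{"rx":0,"ry":0,"rz":0,"x":0.75,"y":0.2,"z":0,"jaw":-1},{"rx":0,"ry":0,"rz":0,"x":0.75,"y":0.2,"z":0,"jaw":-1},{"rx":0,"ry":0,"rz":0,"x":0,"y":0,"z":-0.4,"jaw":-1},{"rx":0,"ry":0,"rz":0,"x":0,"y":0,"z":-0.4,"jaw":-1},{"rx":0,"ry":0,"rz":0,"x":0,"y":0,"z":0,"jaw":-1}]'
python3 - <<'E'
from h import *
cv2.imwrite("pics/w3.png",grab_frame("wrist")[:,:,::-1])
E
```

```text
clock: 3.75
tcp_pos: [0.6103, -0.0414, 0.1954]
orientation: [3.131, -0.249, -0.006]
contact_force: [-0.2, 0.1, 0.5]
grip_width: 0.0001
gripper_force: 0.0
```

View pics/w3.png

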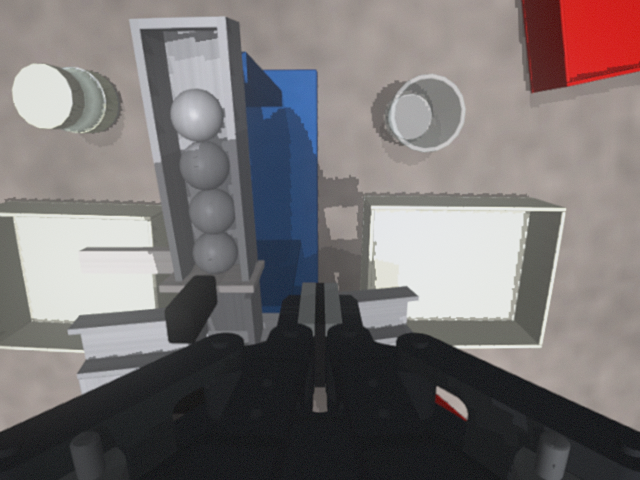

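```bash
python3 -m jog '[{"rx":0,"ry":0,"rz":0,"x":0.05,"y":0.2,"z":0,"jaw":-1},{"rx":0,"ry":0,"rz":0,"x":0.04,"y":0.2,"z":0,"jaw":-1},{"rx":0,"ry":0,"rz":0,"x":0.04,"y":0.2,"z":0,"jaw":-1},{"rx":0,"ry":0,"rz":0,"x":0.04,"y":0.2,"z":0,"jaw":-1},{"rx":0,"ry":0,"rz":0,"x":0.03,"y":0.2,"z":0,"jaw":-1},{"rx":0,"ry":0,"rz":0,"x":0.03,"y":0.15,"z":0,"jaw":-1}]'
python3 - <<'E'
from h import *
cv2.imwrite("pics/w4.png",grab_frame("wrist")[:,:,::-1])
E
```

```text
clock: 4.55
tcp_pos: [0.6255, 0.0286, 0.1971]
orientation: [-3.132, 0.248, 0.0]
contact_force: [-1.5, -1.0, 0.4]
grip_width: -0.0
gripper_force: 0.7
```

View pics/w4.png

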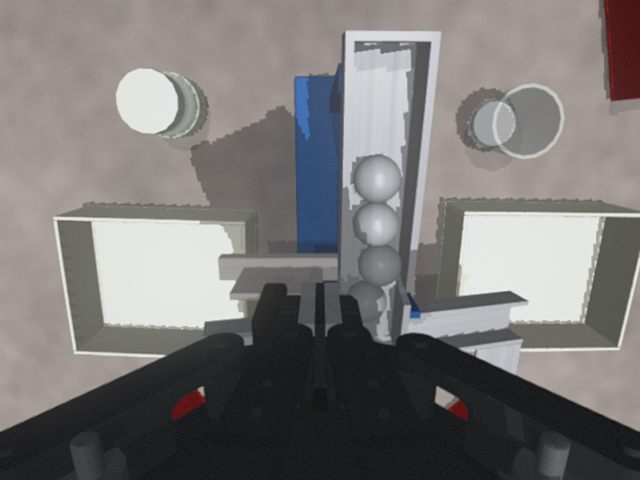

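The balls have started rolling. I'll keep pushing to the end stop.

```bash
python3 -m jog '[{"rx":0,"ry":0,"rz":0,"x":0.01,"y":0.08,"z":0,"jaw":-1},{"rx":0,"ry":0,"rz":0,"x":0,"y":0,"z":0,"jaw":-1}]'; python3 -m jog '[{"rx":0,"ry":0,"rz":0,"x":0.01,"y":0.05,"z":0,"jaw":-1},{"rx":0,"ry":0,"rz":0,"x":0,"y":0,"z":0,"jaw":-1}]'
```

```text
clock: 4.85
tcp_pos: [0.6257, 0.0302, 0.1971]
orientation: [3.129, -0.252, -0.001]
contact_force: [-1.9, -4.7, 1.5]
grip_width: 0.0
gripper_force: 2.4
clock: 5.1
tcp_pos: [0.6258, 0.0305, 0.1971]
orientation: [3.125, -0.255, -0.003]
contact_force: [-4.9, -9.9, 5.0]
grip_width: 0.0001
gripper_force: 5.2
```

The force is climbing with no further motion, so the shutter is at its stop. I'll back off, retreat upwards and check the balls.

```bash
python3 -m jog '[{"rx":0,"ry":0,"rz":0,"x":-0.05,"y":-0.3,"z":0,"jaw":-1},{"rx":0,"ry":0,"rz":0,"x":0,"y":0,"z":0.9,"jaw":-1},{"rx":0,"ry":0,"rz":0,"x":0,"y":0,"z":0.9,"jaw":-1},{"rx":0,"ry":0,"rz":0,"x":-0.9,"y":0,"z":0.3,"jaw":-1},{"rx":0,"ry":0,"rz":0,"x":-0.9,"y":0,"z":0.3,"jaw":-1},{"rx":0,"ry":0,"rz":0,"x":0,"y":0,"z":0,"jaw":-1},{"rx":0,"ry":0,"rz":0,"x":0,"y":0,"z":0,"jaw":-1},{"rx":0,"ry":0,"rz":0,"x":0,"y":0,"z":0,"jaw":-1}]'
python3 - <<'E'
from h import *
a=grab_frame("scene")[215:375,280:480,::-1]; b=cv2.resize(grab_frame("wrist")[:,:,::-1],(427,320))
cv2.imwrite("pics/c5.png",np.hstack([cv2.resize(a,(372,298),interpolation=cv2.INTER_CUBIC),b[:298]]))
E
```

```text
clock: 6.1
tcp_pos: [0.5163, 0.0172, 0.3404]
orientation: [-3.131, 0.25, 0.001]
contact_force: [0.1, -0.3, -0.5]
grip_width: -0.0003
gripper_force: 0.0
```

View pics/c5.png

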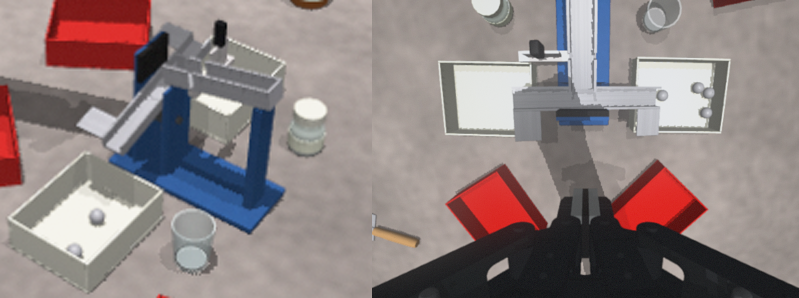

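All four balls are in the right tray, at (661,96), (698,88), (708,93) and (706,113) in the picture. The gate's right end is down and the tab is fully left. I'll let everything settle, then hand in.

```bash
python3 -m jog '[{"rx":0,"ry":0,"rz":0,"x":0,"y":0,"z":0,"jaw":-1},{"rx":0,"ry":0,"rz":0,"x":0,"y":0,"z":0,"jaw":-1},{"rx":0,"ry":0,"rz":0,"x":0,"y":0,"z":0,"jaw":-1},{"rx":0,"ry":0,"rz":0,"x":0,"y":0,"z":0,"jaw":-1},{"rx":0,"ry":0,"rz":0,"x":0,"y":0,"z":0,"jaw":-1},{"rx":0,"ry":0,"rz":0,"x":0,"y":0,"z":0,"jaw":-1},{"rx":0,"ry":0,"rz":0,"x":0,"y":0,"z":0,"jaw":-1},{"rx":0,"ry":0,"rz":0,"x":0,"y":0,"z":0,"jaw":-1}]' | head -1; python3 -c "
from bench import r
print(r.hand_in())"
```

```text
clock: 7.2
the job is handed in; nothing more can be done
None
```

I handed the job in at about 7.2 s: the gate is rocked over to the right, the shutter is pushed left to its stop, and the last pictures show all four balls in the right tray; the judge's verdict was not shown.

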